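# Lay the lopsided hammer level in its cradle

### The arm

A 6-joint arm with a two-finger parallel gripper is mounted at the origin on a cart in front of the work surface, level with it; the furniture and walls round the work are solid. World frame = base frame: x ahead of the robot, y to its left, z up, the work surface at z = 0. Lengths are in m, angles in degrees, forces in N, time in s.
With the tool pointing down it reaches from about 0.3 to 0.75 m from the base axis. Payload 8.5 kg.
Tool frame: the origin (TCP) lies midway between the tips of the shut fingers; the grasp point (between the pads) lies 19 mm behind it; y points along the fingers, x is the direction in which the jaws open and shut, and the axes are right-handed (so a half turn about y gives the same grasp; the last joint's range is limited). The gripper opens to 85 mm and grips with 20 to 120 N. Pads are 22 mm wide; open, the fingers measure 114 mm over their backs; the gripper's body (76 mm by 85 mm) begins 54 mm behind the grasp point. The pads swing forward as they close: fully open they stand 13 mm farther back than shut.
Start: joints at [-80.862, 21.807, 74.336, -0, 83.858, -12.336], TCP at [0.201, -0.512, 0.231] pointing down, gripper open.
Joint ranges: [-178.18, 178.18], [-50.72, 133.34], [12.68, 142.11], [-81.47, 261.47], [9.98, 163.14], [-165.26, 165.26]. Speed limits (degrees/s): [136.94, 136.94, 180, 180, 180, 180].

### API

Orientations are given as a 3x3 rotation matrix whose columns are the frame's x, y, z axes.
In Python, from rig import env gives the robot as it stands.
- The arm moves only by the tool carry_out, never from a script. Its argument "plan" is a list of rows, each a list of 3 entries, a list of its own where there are three numbers: the shift along the tool's x, y, z in m, then the turn, a rotation vector about the tool's x, y, z in degrees, then the finger opening in m, from 0 to 0.0854. In form: [[[dx, dy, dz], [ax, ay, az], jaw], ...]. A call has 1 to 8 rows; each row shifts and turns the commanded pose from where the row before left it, along the tool's axes as they then stand; what a row does not reach is not made up. A row lasts 1/8 s, in which the tool goes at most 62.5 mm and 10.7 degrees, less where a joint would pass 70% of its speed; a pose out of reach is approached as far as the arm can. A call is refused whole if a number of a shift passes 0.0625 or a number of a turn 10.7, either way. A call with a gripper value outside its range is refused whole. The fingers move at their own pace and stop on an object; "force" is the grip in N (left out, the last holds). Time passes only in rows, so rows that do not move let the fingers close. It gives the time, the measured TCP pose, the force and the opening at its end, in the units of the state.
- env.observe(): the state, without advancing time (a new reading comes with each control period).
- env.get_image(name): name is "scene" or "side" or "wrist"; returns a dict with "image" (420x560x3 uint8, red, green, blue), "vfov" (degrees; the focal length in pixels is half the picture's height over the tangent of half this angle, whatever the lens; pixels are square), "cx", "cy" (the principal point, pixels), "rvec" (rotation vector, rad) and "tvec" (3), from world to camera coordinates, as OpenCV has them; the wrist camera has in their place "tool_from_camera" (4x4, takes a point from camera to tool coordinates, whose origin is the TCP and whose axes are the tool frame's). Camera axes: x right, y down, z forward; pixel columns grow to the right and rows downward; lengths in m; the calibration is good to about 2 mm. A picture is of the moment at which its call begins: read the wrist's pose just before it. There is no depth.
- env.close_job(): hands the job in, once; it reports no verdict.
Trained networks look in a picture, given as the dict that the camera call returned (one of the last four; its "shot" number tells which), for a name from the list of things; names that differ only in an ending like _2 or _b are one class to them, and where a whole thing is asked for, a point or a joint stands for the part that bears it (a point fixed in the world has none). Each returns a list of dicts, best first, with "conf" (0 to 1); they miss things now and then, are a little off and sometimes report something else, mostly with a low value. They report only what shows in the picture. A call takes as long as a camera call. They do not tell look-alikes from the thing itself.
- env.outline_of(target, picture): "mask" (420x560 bool, what is visible of it) and "pixel" ([row, column] in pixels, amid what is visible of it).
The state is a dict: "time_s": time; "q": joint angles; "qvel": joint speeds; "joint_efforts": joint torques, N m; "position": TCP position; "tool_rot": TCP orientation; "ft_force": force on the tool from outside, world axes, zero at the start; "wrist_torque": the same for the moment, N m; "grip_width": finger opening in m.
Only numpy, scipy, OpenCV 4.12 (cv2) and the standard library are available. Lean on these libraries where they do the work, as an engineer would, in place of code of your own. Each camera call takes 0.05 s, during which the arm holds its last target.

### The job

Pick the steel hammer up by its shaft near its balance point, so that it hangs level and the heavy head does not droop, and carry it level to the wooden cradle. Set it down gently, not dropped, so that the shaft lies in both notches with the head outside at either end, and let go. Leave the oil stone where it lies.

Things in the scene. Friction and masses are not known exactly. Their poses are not given: they have to be found in the camera images.
- hammer_balance (a point): Steel hammer on its side, 335 mm long, 0.6 kg. Point: on the shaft's centre line, 17 mm above the bench, at the usual balance point; the true one is up to 10 mm off along the shaft. x: along the shaft to the head, y: along the head, z: up. Polished, slippery shaft 26 mm wide and high, bare from 76 mm ahead of this point (head) to 142 mm behind it, then a black grip 85 long, 30 wide, 34 high.
- hammer_head (a point): Centre of the hammer's dark steel head, 93 mm from the balance point along the shaft, 17 mm above the bench as it lies; the head is 34 mm thick along the shaft, 34 mm high and 115 mm long across it. Axes as the hammer's.
- cradle_seat (a point): Fixed wooden cradle: plank 190x110x14 mm, two like uprights 80 mm either side of the middle along x, 12 thick. Each has a notch: floor 40 mm wide, flaring to 70 at the top, cheeks 34 high, 105 over all. Point: midway between the notches at their floors' height, 50 mm above the bench. Seated shaft: centre line 13 mm above it, along x; balance point 37 mm from the middle towards the head is best.
- oil_stone: Bystander: grey oil stone in a low brown wooden base, 103 x 198 x 28 mm, lying flat behind the work; origin under its middle. Not to be disturbed.
Not all that is in view belongs to the job. What is shaped like the part that bears cradle_seat but orange is not meant.

How it is judged:
By the outcome, as a careful person would: the job done as asked, in the order asked, and still so for the second after the job is handed in, with the robot touching nothing.
It also fails if it takes over 38 s, if anything falls off the work surface, if the arm or the gripper's body presses on something with over 40 N, if the wrist force passes 120 N, or if a joint passes its speed limit or range.

## Working session

There is one attempt and no reset: what is moved stays moved. The work goes in short steps, Python scripts to look and compute and a tool call to move; the robot and the scene stay as the last step left them, time stands still between calls to the robot, and variables do not carry over. Pictures are saved under pics/ and viewed, and the job is handed in when it is done.

Besides the shell and the picture viewer there is one more tool, called after ">>>" as a command line: name --argument value ..., lists and objects as JSON in quotes. carry_out: Moves the arm, as the interface text tells. Its arguments: {"type":"object","properties":{"plan":{"type":"array","items":{"type":"array"}},"force":{"type":"number"}},"required":["plan"]}

```bash
ls; mkdir -p pics; python3 - <<'E'
from rig import env
import cv2,pickle
s=env.observe();print({k:s[k] for k in('time_s','position','tool_rot','grip_width','ft_force')})
D={}
for n in("scene","side","wrist"):
    p=env.get_image(n);D[n]=p
    cv2.imwrite(f"pics/{n}0.png",p["image"][:,:,::-1])
    print(n,{k:v for k,v in p.items() if k!='image'})
    for t in ("hammer_balance","hammer_head","cradle_seat","oil_stone"):
        r=env.outline_of(t,p);print(t,[(round(a['conf'],2),a['pixel'],int(a['mask'].sum())) for a in r])
        D[n,t]=r
pickle.dump(D,open('d0.pkl','wb'))
E
```

```text
pics
{'time_s': 0.0, 'position': array([ 0.20128607, -0.511529  ,  0.23068997]), 'tool_rot': array([[ 3.66088383e-01, -2.62438348e-04,  9.30580049e-01],
       [-9.30578916e-01,  1.48238988e-03,  3.66088356e-01],
       [-1.47555807e-03, -9.99998867e-01,  2.98466120e-04]]), 'grip_width': 0.08512911585079283, 'ft_force': array([0.40097741, 0.0389836 , 0.51162273])}
scene {'vfov': 47.102093857428066, 'cx': 278.9448663623265, 'cy': 210.34184165973826, 'rvec': array([ 1.40877717, -2.21279615,  0.86866908]), 'tvec': array([0.24443897, 0.42320011, 0.62278248]), 'shot': 1}
hammer_balance [(0.9, [296.8, 223.4], 3903)]
hammer_head [(0.7, [293.9, 223.0], 4011)]
cradle_seat [(0.79, [193.1, 396.0], 1950), (0.72, [254.6, 314.0], 5565)]
oil_stone [(0.68, [183.6, 262.7], 2293)]
side {'vfov': 51.088325457849706, 'cx': 285.20149305909916, 'cy': 206.218261566332, 'rvec': array([ 1.90024448, -0.5145274 ,  0.33147163]), 'tvec': array([-0.531157  ,  0.17690116,  0.60156092]), 'shot': 2}
hammer_balance [(0.77, [213.3, 202.2], 1997)]
hammer_head [(0.87, [212.7, 200.4], 1844)]
cradle_seat [(0.86, [251.6, 236.3], 4472), (0.72, [319.7, 295.9], 8845)]
oil_stone [(0.66, [228.4, 337.4], 2093)]
wrist {'vfov': 67.90953201355819, 'cx': 281.4246079363349, 'cy': 204.39073793551532, 'tool_from_camera': array([[ 9.99999443e-01, -1.04276165e-03, -1.65933306e-04,
        -2.43441552e-04],
       [-1.40038322e-04, -2.86742082e-01,  9.58007807e-01,
        -1.41884413e-01],
       [-1.04655386e-03, -9.58007250e-01, -2.86742069e-01,
         7.32059788e-02],
       [ 0.00000000e+00,  0.00000000e+00,  0.00000000e+00,
         1.00000000e+00]]), 'shot': 3}
hammer_balance []
hammer_head []
cradle_seat []
oil_stone []
```

View pics/scene0.png

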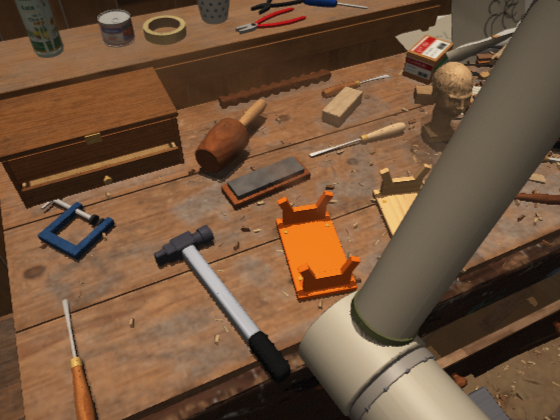

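View pics/side0.png

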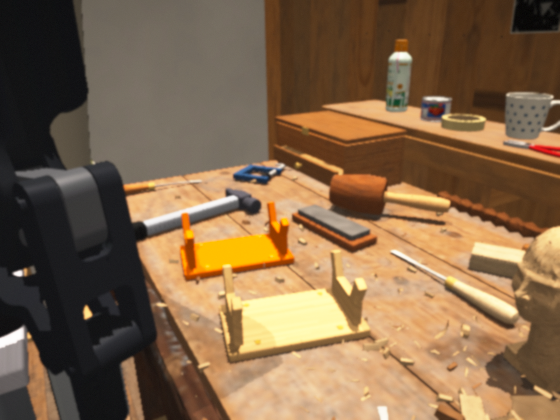

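```bash
cat > h.py <<'E'
import numpy as np,cv2
from scipy.optimize import minimize
def cam(p,state=None):
    h=p['image'].shape[0];f=h/2/np.tan(np.radians(p['vfov'])/2)
    K=np.array([[f,0,p['cx']],[0,f,p['cy']],[0,0,1]])
    if 'rvec' in p: return K,cv2.Rodrigues(np.array(p['rvec']))[0],np.array(p['tvec'])
    T=np.eye(4);T[:3,:3]=state['tool_rot'];T[:3,3]=state['position']
    M=np.linalg.inv(T@p['tool_from_camera']);return K,M[:3,:3],M[:3,3]
def proj(c,P):
    K,R,t=c;q=(np.atleast_2d(P)@R.T+t)@K.T;return q[:,:2]/q[:,2:]
def ray(c,px,z):  # px=(col,row)
    K,R,t=c;d=R.T@np.linalg.solve(K,[px[0],px[1],1]);o=-R.T@t;return o+d*(z-o[2])/d[2]
def box(x0,x1,y0,y1,z0,z1):return np.array([[x,y,z] for x in(x0,x1) for y in(y0,y1) for z in(z0,z1)])
H=[box(.076,.110,-.0575,.0575,0,.034),box(-.142,.076,-.013,.013,.004,.030),box(-.227,-.142,-.015,.015,0,.034)]
def cradle():
    L=[box(-.095,.095,-.055,.055,0,.014)]
    for s in(-1,1):
        x=(s*.08-.006,s*.08+.006)
        L.append(box(*x,-.0525,.0525,.014,.050))
        for t in(-1,1):
            L.append(np.array([[a,t*y,z] for a in x for y,z in((.02,.05),(.0525,.05),(.035,.084),(.0525,.084))]))
    return L
C=cradle()
def place(m,v):
    c,s=np.cos(v[2]),np.sin(v[2]);R=np.array([[c,-s,0],[s,c,0],[0,0,1]])
    return [b@R.T+[v[0],v[1],0] for b in m]
def sil(c,m,v,S=4):
    im=np.zeros((420*S//1,560*S//1),np.uint8) if 0 else np.zeros((420,560),np.uint8)
    for b in place(m,v):
        q=proj(c,b);cv2.fillConvexPoly(im,np.round(cv2.convexHull(q.astype(np.float32))*16).astype(np.int32),255,cv2.LINE_AA,4)
    return im/255.
def fit(views,m,v0):  # views: (cam,mask,valid)
    sc=np.array([.1,.1,.5])
    def cost(u):
        k=0
        for c,M,V in views:
            s=sil(c,m,u*sc);k+=(np.abs(s-M)*V).sum()/M.sum()
        return k
    best=None
    for st in (.15,.03):
        u=np.array(v0)/sc if best is None else best.x
        best=minimize(cost,u,method='Nelder-Mead',options=dict(initial_simplex=np.vstack([u]+[u+st*e for e in np.eye(3)]),xatol=1e-4,fatol=1e-5,maxiter=400))
    return best.x*sc,best.fun
def draw(p,c,m,v,name,scale=1):
    im=p['image'][:,:,::-1].copy()
    for b in place(m,v):
        q=np.round(cv2.convexHull(proj(c,b).astype(np.float32))).astype(int);cv2.polylines(im,[q],1,(0,255,0),1)
    return im
E
python3 - <<'E'
import pickle;from h import *
D=pickle.load(open('d0.pkl','rb'))
cs,cd=cam(D['scene']),cam(D['side'])
# hammer
hd=ray(cs,(187,244),.034);gr=ray(cs,(272,362),.034);d=hd-gr;yaw=np.arctan2(d[1],d[0]);
b=hd[:2]-.093*np.array([np.cos(yaw),np.sin(yaw)])
v0=[*b,yaw];print('init',v0)
one=np.ones((420,560))
Ms=D['scene','hammer_balance'][0]['mask'].astype(float);Md=D['side','hammer_balance'][0]['mask'].astype(float)
vd=one.copy();vd[:,:160]=0
for vs in ([(cs,Ms,one)],[(cd,Md,vd)],[(cs,Ms,one),(cd,Md,vd)]):
    v,f=fit(vs,H,v0);print('hammer',v[:2].round(4),np.degrees(v[2]).round(2),round(f,3))
# cradle
for i,t in enumerate(D['side','cradle_seat']):
    print(t['pixel'],D['side']['image'][t['mask']].mean(0))
for t in D['scene','cradle_seat']: print(t['pixel'],D['scene']['image'][t['mask']].mean(0))
Mc=D['side','cradle_seat'][1]['mask'].astype(float)
p=ray(cd,(295,320),.014);res=[]
for y in np.radians([0,30,60,90,120,150]):
    res.append(fit([(cd,Mc,one)],C,[p[0],p[1],y]))
w,f=min(res,key=lambda r:r[1]);print('cradle',w[:2],np.degrees(w[2]),f)
i=draw(D['scene'],cs,H,v,0);i2=draw(D['side'],cd,H,v,0)
for b in place(C,w):
  for im,c in((i,cs),(i2,cd)):
    cv2.polylines(im,[np.round(cv2.convexHull(proj(c,b).astype(np.float32))).astype(int)],1,(255,0,255),1)
cv2.imwrite('pics/o1.png',cv2.resize(i[150:400,130:470],(800,588)));cv2.imwrite('pics/o2.png',cv2.resize(i2[160:380,130:400],(720,587)))
np.save('est.npy',[v,w])
E
```

```text
init [np.float64(0.4948210736737054), np.float64(0.16750343674722198), np.float64(0.16698177088451865)]
hammer [0.5125 0.1702] 10.46 0.299
hammer [0.5065 0.1712] 10.11 0.261
hammer [0.5085 0.1697] 10.57 0.574
[251.6, 236.3] [224.39601968 142.9013864    8.27482111]
[319.7, 295.9] [216.6048615  194.26455625 129.37557942]
[193.1, 396.0] [163.18205128 128.55076923  81.6425641 ]
[254.6, 314.0] [183.17879605  91.29991015  23.78113208]
cradle [ 0.4758686  -0.25218273] -17.53524185230199 0.11269998559061838
```

View pics/o1.png

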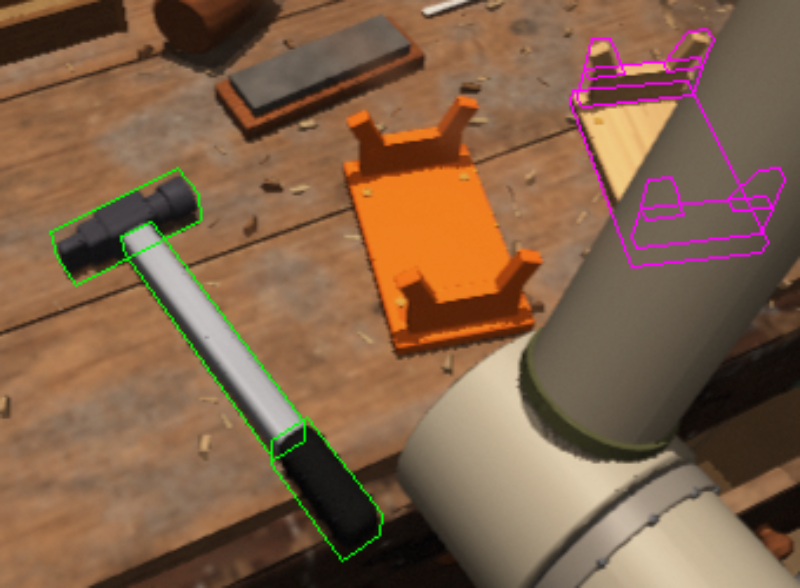

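View pics/o2.png

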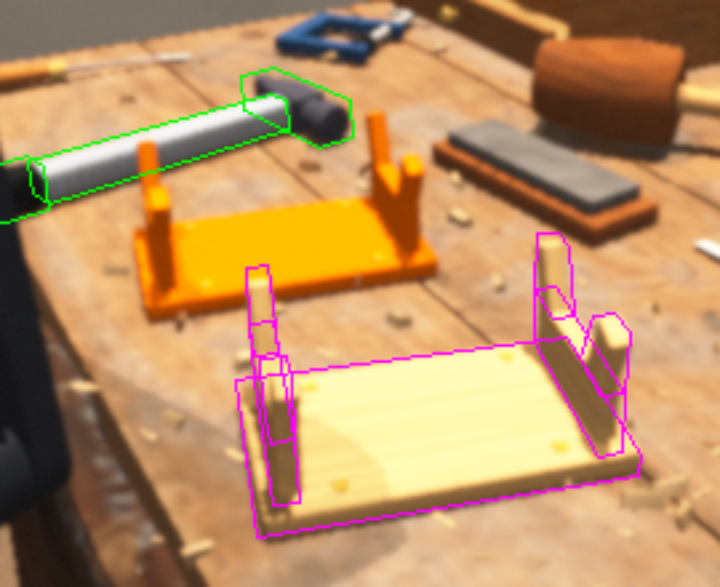

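Candidates: hammer at scene (215,300), with no look-alike apart from the tools around it. Cradles: orange one at scene (315,250) / side (236,252), which is the decoy, and the pale wooden one at scene (400,200) / side (296,320), which is the one I want. The crop in o2.png shows the model lying on the wooden cradle, and the fit on the hammer is good. I'll move over the hammer and refine it with the wrist camera.

>>> carry_out --plan '[[[-0.037,0,0.038],[0,0,0],0.085],[[-0.037,0,0.038],[0,0,0],0.085],[[-0.037,0,0.038],[0,0,0],0.085],[[-0.037,0,0.038],[0,0,0],0.085],[[-0.037,0,0.038],[0,0,0],0.085],[[-0.037,0,0.038],[0,0,0],0.085],[[-0.037,0,0.038],[0,0,0],0.085],[[-0.037,0,0.038],[0,0,0],0.085]]'

```text
time_s: 1.75
position: [0.3764, -0.1235, 0.2316]
tool_rot: [[0.366, 0.001, 0.931], [-0.931, -0.0, 0.366], [0.001, -1.0, 0.0]]
ft_force: [0.3, 0.1, 0.3]
grip_width: 0.0851
```

>>> carry_out --plan '[[[-0.037,0,0.038],[0,0,0],0.085],[[-0.037,0,0.038],[0,0,0],0.085],[[-0.037,0,0.038],[0,0,0],0.085],[[-0.037,0,0.038],[0,0,0],0.085],[[-0.037,0,0.038],[0,0,0],0.085],[[-0.037,0,0.038],[0,0,0],0.085],[[0,0,0],[0,10.5,0],0.085],[[0,0,0],[0,0,0],0.085]]'

```text
time_s: 2.75
position: [0.5067, 0.1654, 0.2311]
tool_rot: [[0.193, -0.0, 0.981], [-0.981, -0.0, 0.193], [0.0, -1.0, -0.0]]
ft_force: [-0.0, 0.4, 0.4]
grip_width: 0.0847
```

```bash
cat > look.py <<'E'
from rig import env
from h import *
import pickle
def look(names,things,tag):
    out={}
    for n in names:
        s=env.observe();p=env.get_image(n);c=cam(p,s)
        cv2.imwrite(f"pics/{tag}_{n}.png",p["image"][:,:,::-1])
        r={}
        for t in things:
            r[t]=env.outline_of(t,p);print(n,t,[(round(a['conf'],2),a['pixel'],int(a['mask'].sum())) for a in r[t]])
        out[n]=(p,c,r,s)
    pickle.dump(out,open(tag+'.pkl','wb'));return out
E
python3 - <<'E'
from look import *
v,w=np.load('est.npy')
o=look(['wrist','scene'],['hammer_balance','hammer_head','cradle_seat'],'a')
p,c,r,s=o['wrist']
M=r['hammer_balance'][0]['mask'].astype(float)
V=np.ones_like(M)
f=fit([(c,M,V)],H,v);print(f[0],np.degrees(f[0][2]),f[1])
print(proj(c,[*f[0][:2],.03]))
cv2.imwrite('pics/a_o.png',draw(p,c,H,f[0],0))
cv2.imwrite('pics/a_m.png',M*255)
E
```

```text
wrist hammer_balance [(0.96, [149.6, 283.6], 8552)]
wrist hammer_head [(0.91, [151.4, 280.3], 8576)]
wrist cradle_seat [(0.92, [293.6, 545.7], 1988), (0.62, [206.1, 444.0], 13421)]
scene hammer_balance []
scene hammer_head []
scene cradle_seat [(0.97, [218.3, 414.5], 4899), (0.87, [260.5, 322.9], 3572)]
[0.50915782 0.16815299 0.19703293] 11.289155576630325 0.19462022414204225
[[279.67139453 176.52238083]][ WARN:0@8.381] global loadsave.cpp:1063 imwrite_ Unsupported depth image for selected encoder is fallbacked to CV_8U.
```

View pics/a_o.png

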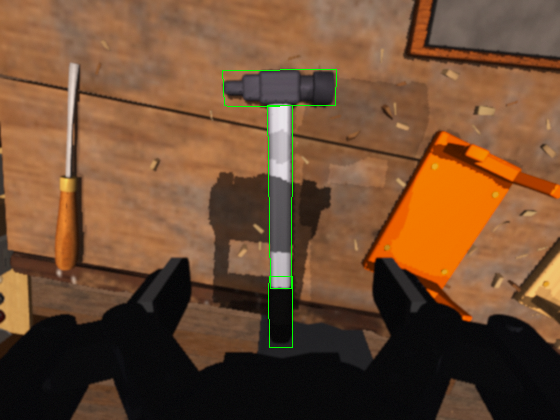

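View pics/a_scene.png

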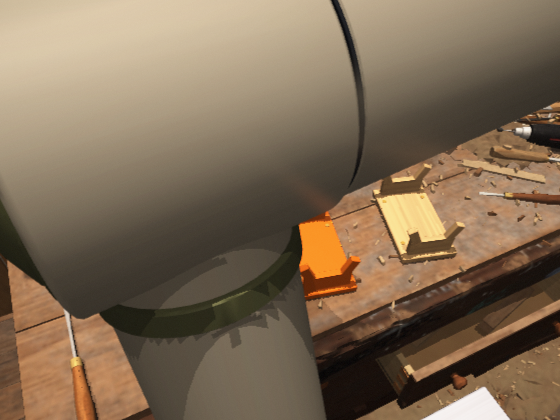

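Wrist picture: shaft at col 280, head at row 88, and the model outline lies right on it. In the scene picture the wooden cradle is now unobstructed at (415,218), so I'll refit it from both views.

```bash
python3 - <<'E'
from look import *
D=pickle.load(open('d0.pkl','rb'));o=pickle.load(open('a.pkl','rb'));v,w=np.load('est.npy')
p,c,r,s=o['scene'];one=np.ones((420,560));cd=cam(D['side'])
M1=r['cradle_seat'][0]['mask'].astype(float);M2=D['side','cradle_seat'][1]['mask'].astype(float)
for vs in([(c,M1,one)],[(cd,M2,one)],[(c,M1,one),(cd,M2,one)]):
    f=fit(vs,C,w);print(f[0][:2],np.degrees(f[0][2]),f[1])
i=draw(p,c,C,f[0],0);cv2.imwrite('pics/c1.png',cv2.resize(i[140:290,340:490],(600,600)))
hv=np.array([.50916,.16815,.19703]);np.save('est.npy',[hv,f[0]])
R=s['tool_rot'];print('pos',s['position'],'hammer rel in tool',R.T@(np.array([*hv[:2],.003])-s['position']), 'toolz yaw',np.degrees(np.arctan2(R[1,2],R[0,2])))
E
```

```text
[ 0.47720152 -0.25377203] -15.607926249187695 0.1373653686826843
[ 0.4758686  -0.25218273] -17.53524185230199 0.11269998559061838
[ 0.47669685 -0.25222259] -16.64256592154999 0.25318947871195946
pos [0.50672305 0.16446852 0.23153155] hammer rel in tool [-0.00314965  0.22853237  0.00303265] toolz yaw 11.061752662966107
```

View pics/c1.png

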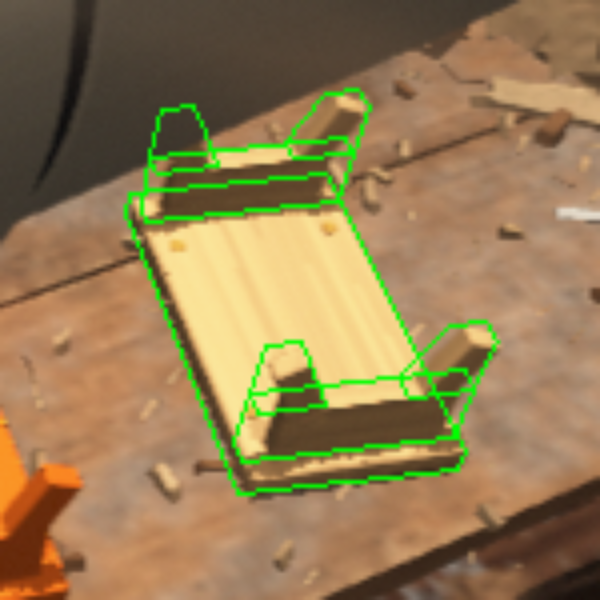

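>>> carry_out --plan '[[[-0.003,0.02,0.003],[0,-0.2,0],0.085],[[0,0.045,0],[0,0,0],0.085],[[0,0.045,0],[0,0,0],0.085],[[0,0.045,0],[0,0,0],0.085],[[0,0.035,0],[0,0,0],0.085],[[0,0.022,0],[0,0,0],0.085],[[0,0.01,0],[0,0,0],0.085],[[0,0,0],[0,0,0],0.085]]'

```text
time_s: 4.15
position: [0.5092, 0.1684, 0.0093]
tool_rot: [[0.194, -0.0, 0.981], [-0.981, -0.0, 0.194], [-0.0, -1.0, -0.0]]
ft_force: [-0.3, 0.7, -0.0]
grip_width: 0.0853
```

>>> carry_out --plan '[[[0,0.005,0],[0,-0.1,0],0.06],[[0,0,0],[0,0,0],0.04],[[0,0,0],[0,0,0],0.02],[[0,0,0],[0,0,0],0.01],[[0,0,0],[0,0,0],0.0],[[0,0,0],[0,0,0],0.0],[[0,0,0],[0,0,0],0.0],[[0,0,0],[0,0,0],0.0]]' --force 60

```text
time_s: 5.15
position: [0.5094, 0.1684, 0.0049]
tool_rot: [[0.195, 0.001, 0.981], [-0.981, -0.0, 0.195], [0.0, -1.0, 0.001]]
ft_force: [-0.9, -2.2, 6.5]
grip_width: 0.0252
```

```bash
python3 - <<'E'
from rig import env
s=env.observe();R=s['tool_rot'];print(s['ft_force'],'tool torque',R.T@s['wrist_torque'],s['grip_width'])
E
```

```text
[-0.94670513 -2.22848116  6.50998265] tool torque [-0.21330013  0.00996875 -0.11109815] 0.02523442378583568
```

>>> carry_out --plan '[[[0,0,0],[0,0,0],0.0],[[0,0,0],[0,0,0],0.0],[[0,-0.005,0],[0,0,0],0.0],[[0,-0.01,0],[0,0,0],0.0],[[0,-0.01,0],[0,0,0],0.0],[[0,-0.005,0],[0,0,0],0.0],[[0,0,0],[0,0,0],0.0],[[0,0,0],[0,0,0],0.0]]' --force 110

```text
time_s: 6.15
position: [0.5089, 0.1685, 0.0341]
tool_rot: [[0.195, -0.001, 0.981], [-0.981, -0.0, 0.195], [-0.0, -1.0, -0.001]]
ft_force: [1.1, -0.2, -6.2]
grip_width: 0.024
```

```bash
python3 - <<'E'
from look import *
s=env.observe();R=s['tool_rot'];print(s['ft_force'],'tool torque',R.T@s['wrist_torque'],s['grip_width'])
o=look(['wrist','side'],['hammer_balance'],'b')
E
```

```text
[ 1.09305515 -0.24022524 -6.19926272] tool torque [-0.00059193 -0.01256593  0.01045823] 0.024028382186974104
wrist hammer_balance [(0.88, [72.9, 287.6], 43714)]
side hammer_balance [(0.77, [209.1, 171.4], 2446)]
```

View pics/b_wrist.png

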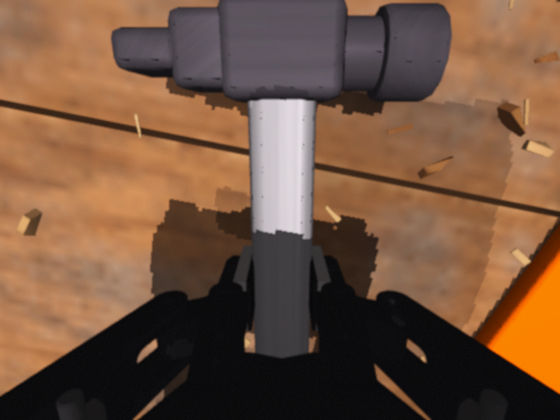

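View pics/b_side.png

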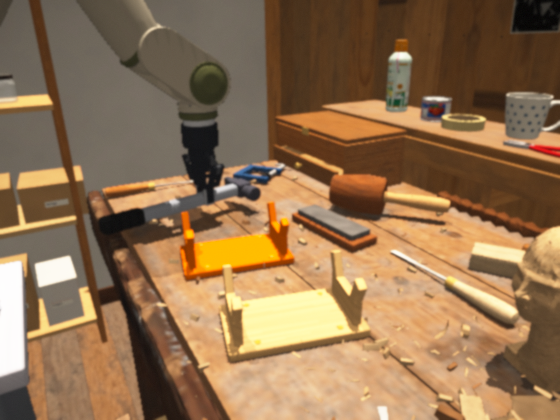

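>>> carry_out --plan '[[[0,-0.015,0],[0,0,0],0.0],[[0,-0.025,0],[0,0,0],0.0],[[0,-0.03,0],[0,0,0],0.0],[[0,-0.03,0],[0,0,0],0.0],[[0,-0.025,0],[0,0,0],0.0],[[0,-0.015,0],[0,0,0],0.0],[[0,0,0],[0,0,0],0.0],[[0,0,0],[0,0,0],0.0]]'

```text
time_s: 7.35
position: [0.5087, 0.1685, 0.1739]
tool_rot: [[0.196, -0.001, 0.981], [-0.981, -0.0, 0.196], [-0.0, -1.0, -0.001]]
ft_force: [-0.3, -0.1, -6.4]
grip_width: 0.0243
```

```bash
cat > pitch.py <<'E'
from look import *
from scipy.spatial.transform import Rotation as Ro
def hp(s,u):  # u: along, up(rel to TCP), pitch, yawoff, lateral ; in tool: z along shaft, x = -y_h
    a,up,pi,ya,la=u
    R=s['tool_rot'];Rh=np.c_[R[:,2],-R[:,0],-R[:,1]]  # hammer axes in world
    Rl=Ro.from_euler('zy',[ya,-pi]).as_matrix()  # positive pitch = head up
    o=s['position']+Rh@np.array([a,la,up])
    return [(b-[0,0,.017])@(Rh@Rl).T+o for b in H]
def silw(c,bs):
    im=np.zeros((420,560),np.uint8)
    for b in bs: cv2.fillConvexPoly(im,np.round(cv2.convexHull(proj(c,b).astype(np.float32))*16).astype(np.int32),255,cv2.LINE_AA,4)
    return im/255.
def edges(p,c,bs):
    im=p['image'][:,:,::-1].copy()
    for b in bs: cv2.polylines(im,[np.round(cv2.convexHull(proj(c,b).astype(np.float32))).astype(int)],1,(0,255,0),1)
    return im
E
python3 - <<'E'
from pitch import *
for k in range(3):
    s=env.observe();R=s['tool_rot'];print(s['position'],s['ft_force'],'tool torque',R.T@s['wrist_torque'],s['grip_width'])
    if k<2:o=look([['side','wrist'][k]],['hammer_balance','cradle_seat'],'c%d'%k)
E
```

```text
[0.50868414 0.16846615 0.17391646] [-0.2593036  -0.10066599 -6.39083283] tool torque [ 0.02617841  0.02507754 -0.01004901] 0.024257251278416783
side hammer_balance [(0.67, [140.5, 163.1], 2593)]
side cradle_seat [(0.81, [319.5, 296.4], 8929)]
[0.50884272 0.16845596 0.17365898] [ 0.78307847 -0.29862135 -5.76027023] tool torque [0.03366136 0.02124862 0.07257201] 0.024150171657035882
wrist hammer_balance [(0.87, [72.2, 287.5], 44603)]
wrist cradle_seat [(0.72, [231.8, 467.9], 18465), (0.47, [331.2, 557.2], 139)]
[0.50903389 0.16850983 0.17396457] [-0.04955355 -0.83596341 -6.10393821] tool torque [0.00373887 0.00354939 0.00717709] 0.02401529938099002
```

View pics/c0_side.png

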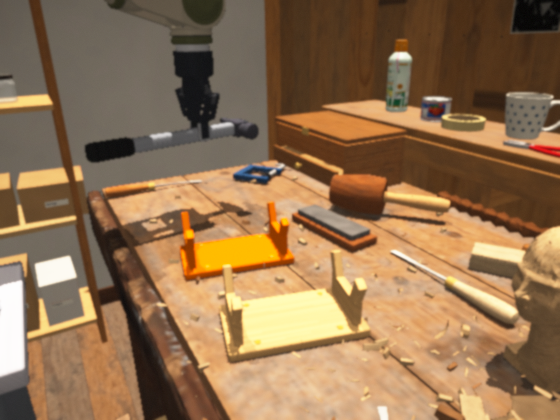

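View pics/c1_wrist.png

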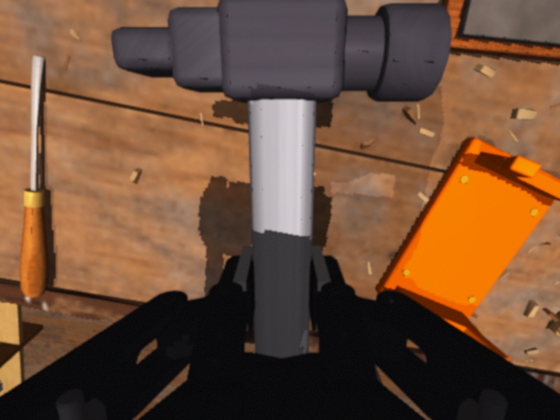

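Lifted 17 cm with the wrist view unchanged (head at row 50, shaft at col 283), so no slip. Torque about the jaw axis is within noise (≤0.03 N·m). Next I'll fit the pitch, refine the cradle and compute the carry.

```bash
python3 - <<'E'
from pitch import *
a=pickle.load(open('c0.pkl','rb'))['side'];b=pickle.load(open('c1.pkl','rb'))['wrist']
V=np.ones((420,560));Vw=V.copy();Vw[225:]=0
Ma=a[2]['hammer_balance'][0]['mask'].astype(float);Mb=b[2]['hammer_balance'][0]['mask']*Vw
Va=V.copy();Va[115:150,175:222]=0
def cost(x):
    u=np.array(x)*[.01,.01,.05,.05,.01]
    return (np.abs(silw(a[1],hp(a[3],u))-Ma)*Va).sum()/Ma.sum()+(np.abs(silw(b[1],hp(b[3],u))-Mb)*Vw).sum()/Mb.sum()
x=np.array([0,1.3,0,0,0.])
for k in range(3):
    r=minimize(cost,x,method='Nelder-Mead',options=dict(initial_simplex=np.vstack([x]+[x+.5*e for e in np.eye(5)]),maxiter=600));x=r.x
u=x*[.01,.01,.05,.05,.01];print('along,up',u[:2],'pitch,yaw deg',np.degrees(u[2:4]),'lat',u[4],r.fun)
np.save('held.npy',u)
i=edges(a[0],a[1],hp(a[3],u));cv2.imwrite('pics/p1.png',cv2.resize(i[90:190,70:280],(800,381)))
cv2.imwrite('pics/p2.png',edges(b[0],b[1],hp(b[3],u)))
# cradle
D=pickle.load(open('d0.pkl','rb'));v,w=np.load('est.npy');cd=a[1]
M=[t for t in a[2]['cradle_seat'] if abs(t['pixel'][1]-296)<20][0]['mask'].astype(float)
print('cradle',*[fit([(cd,M,V)],C,w)])
E
```

```text
along,up [0.0061587 0.0079432] pitch,yaw deg [-1.43513199 -0.837973  ] lat 0.0010121598836249283 0.3976739060645391
cradle (array([ 0.4766133 , -0.25233844, -0.28997566]), np.float64(0.10368154877585484))
```

View pics/p1.png

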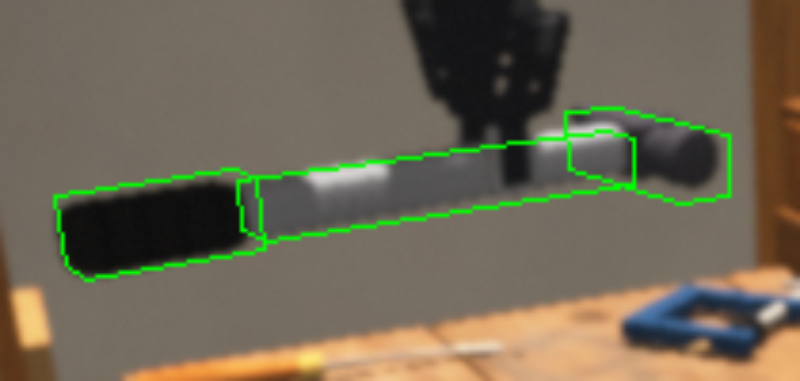

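View pics/p2.png

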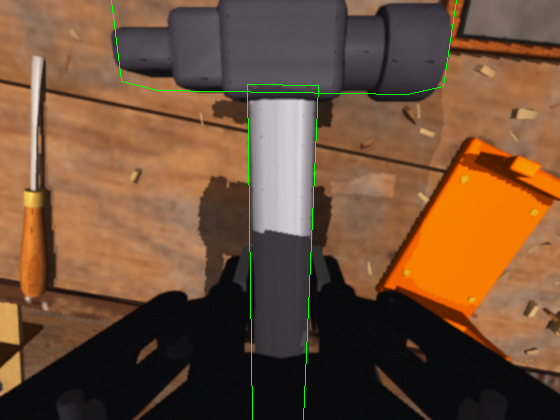

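```bash
python3 - <<'E'
from pitch import *
a=pickle.load(open('c0.pkl','rb'))['side'];b=pickle.load(open('c1.pkl','rb'))['wrist']
u=[0,.0121,0,0,0]
i=edges(a[0],a[1],hp(a[3],u));cv2.imwrite('pics/p3.png',cv2.resize(i[90:190,70:280],(800,381)))
cv2.imwrite('pics/p4.png',edges(b[0],b[1],hp(b[3],u))[:300])
E
```

```text
(no output)
```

View pics/p3.png

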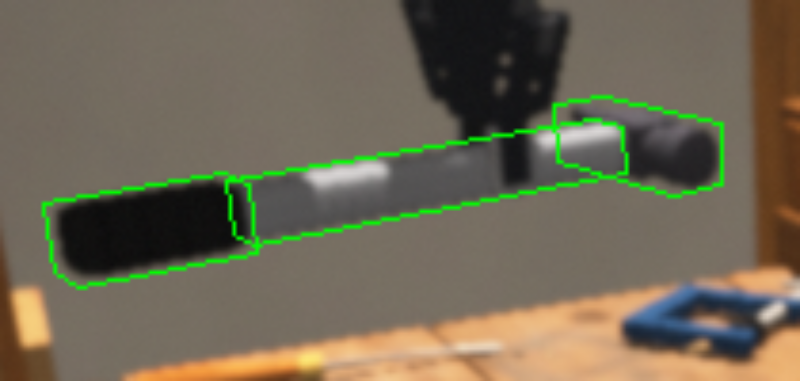

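View pics/p4.png

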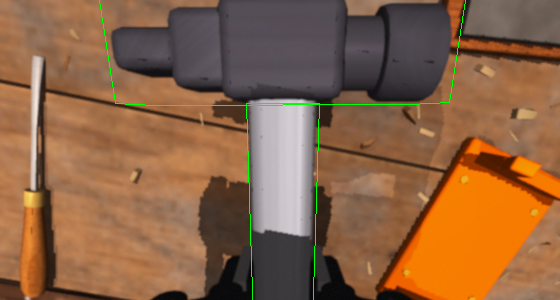

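```bash
python3 - <<'E'
from look import *
D=pickle.load(open('d0.pkl','rb'));c=cam(D['scene']);print('bust base',ray(c,(440,135),0),'box',ray(c,(410,75),0));c=cam(D['side']);print(ray(c,(530,370),0))
E
```

```text
bust base [ 0.68106116 -0.48841816  0.        ] box [ 0.93289348 -0.58042042  0.        ]
[ 0.67764799 -0.47676616  0.        ]
```

>>> carry_out --plan '[[[0.012,0,-0.0023],[0,0,0],0.0],[[0.026,0,-0.005],[0,0,0],0.0],[[0.04,0,-0.0077],[0,0,0],0.0],[[0.04,0,-0.0077],[0,0,0],0.0],[[0.04,0,-0.0077],[0,0,0],0.0],[[0.036,0,-0.007],[0,0,0],0.0],[[0.02,0,-0.004],[0,0,0],0.0],[[0.01,0,-0.002],[0,0,0],0.0]]'

```text
time_s: 8.65
position: [0.5101, -0.0612, 0.1743]
tool_rot: [[0.194, -0.0, 0.981], [-0.981, -0.0, 0.194], [0.0, -1.0, -0.0]]
ft_force: [0.1, -0.1, -6.4]
grip_width: 0.0237
```

>>> carry_out --plan '[[[0,0,0],[0,2,0],0.0],[[0,0,0],[0,4,0],0.0],[[0,0,0],[0,5,0],0.0],[[0,0,0],[0,5,0],0.0],[[0,0,0],[0,5,0],0.0],[[0,0,0],[0,4,0],0.0],[[0,0,0],[0,2,0],0.0],[[0,0,0],[0,1,0],0.0]]'

```text
time_s: 9.65
position: [0.5103, -0.0592, 0.1743]
tool_rot: [[-0.288, -0.0, 0.958], [-0.958, 0.0, -0.288], [-0.0, -1.0, -0.0]]
ft_force: [-1.0, 0.5, -6.4]
grip_width: 0.0242
```

>>> carry_out --plan '[[[0.012,0,0.0037],[0,0,0],0.0],[[0.026,0,0.008],[0,0,0],0.0],[[0.036,0,0.0112],[0,0,0],0.0],[[0.036,0,0.0112],[0,0,0],0.0],[[0.036,0,0.0112],[0,0,0],0.0],[[0.028,0,0.0087],[0,0,0],0.0],[[0.014,0,0.0043],[0,0,0],0.0],[[0.0066,0,0.002],[0,0,0],0.0]]'

```text
time_s: 10.65
position: [0.5119, -0.2639, 0.1741]
tool_rot: [[-0.288, -0.0, 0.958], [-0.958, 0.0, -0.288], [-0.0, -1.0, -0.0]]
ft_force: [-0.0, -0.2, -6.4]
grip_width: 0.024
```

>>> carry_out --plan '[[[0,0.01,0],[0,0,0],0.0],[[0,0.02,0],[0,0,0],0.0],[[0,0.02,0],[0,0,0],0.0],[[0,0.01,0],[0,0,0],0.0],[[0,0,0],[0,0,0],0.0]]'

```text
time_s: 11.28
position: [0.512, -0.2627, 0.1138]
tool_rot: [[-0.287, -0.001, 0.958], [-0.958, 0.001, -0.287], [-0.001, -1.0, -0.001]]
ft_force: [0.0, 0.1, -6.0]
grip_width: 0.0243
```

```bash
python3 - <<'E'
from pitch import *
v,w=np.load('est.npy');w[2]=np.radians(-16.7)
s=env.observe();print(s['position'],s['ft_force'],np.degrees(np.arctan2(*s['tool_rot'][[1,0],2])))
o=look(['side','wrist','scene'],['cradle_seat'],'e')
for n in o:
    p,c,r,s=o[n];i=edges(p,c,hp(s,[0,.0121,0,0,0]))
    for b in place(C,w): cv2.polylines(i,[np.round(cv2.convexHull(proj(c,b).astype(np.float32))).astype(int)],1,(255,0,255),1)
    if n=='side': i=cv2.resize(i[180:380,170:410],(720,600))
    if n=='scene': i=cv2.resize(i[100:320,300:560],(708,600))
    cv2.imwrite(f'pics/e_{n}_o.png',i)
E
```

```text
[ 0.51201143 -0.26266415  0.11377282] [ 0.00627135  0.09365675 -6.04621909] -16.688407654074826
side cradle_seat [(0.69, [260.3, 245.7], 1604)]
wrist cradle_seat [(0.94, [283.8, 48.0], 17468), (0.59, [190.7, 315.1], 10432)]
scene cradle_seat [(0.89, [224.1, 409.6], 3708), (0.79, [218.9, 283.0], 467), (0.63, [214.0, 442.2], 2306)]
```

View pics/e_side_o.png

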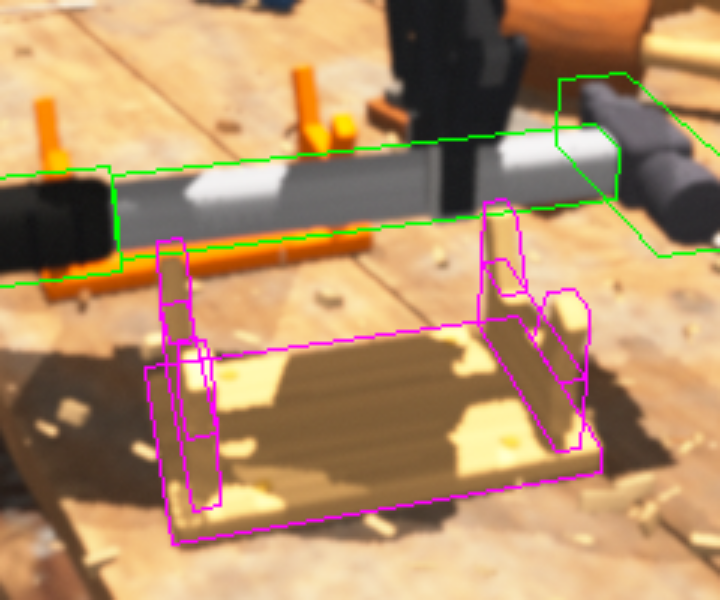

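View pics/e_wrist_o.png

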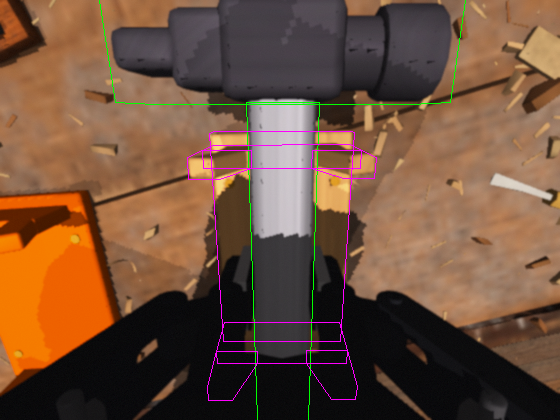

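View pics/e_scene_o.png

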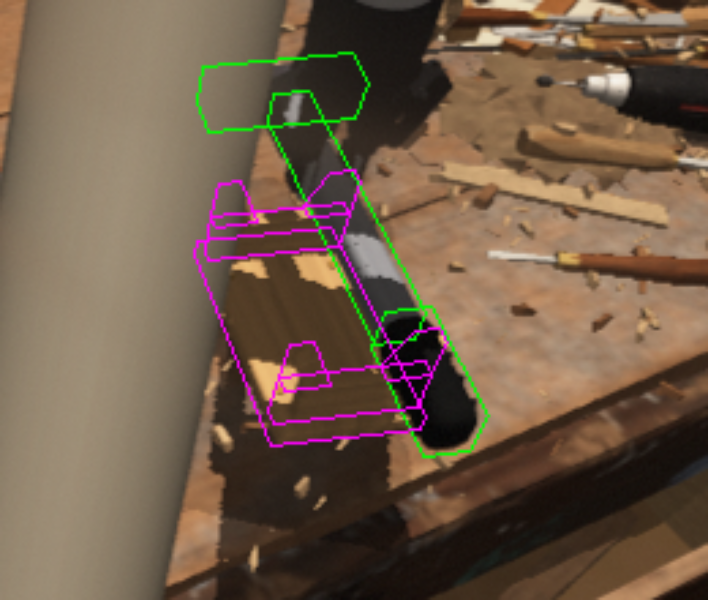

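Wrist: shaft (col 283) is centred between the near notch cheeks (cols 200 and 365), and the model outlines match in all three views. Now I'll lower it.

>>> carry_out --plan '[[[0,0.008,0],[0,0,0],0.0],[[0,0.015,0],[0,0,0],0.0],[[0,0.015,0],[0,0,0],0.0],[[0,0.008,0],[0,0,0],0.0],[[0,0.006,0],[0,0,0],0.0],[[0,0.004,0],[0,0,0],0.0],[[0,0,0],[0,0,0],0.0]]'

```text
time_s: 12.45
position: [0.5121, -0.2634, 0.0583]
tool_rot: [[-0.288, -0.0, 0.958], [-0.958, 0.0, -0.288], [-0.0, -1.0, -0.0]]
ft_force: [0.5, -0.1, -6.3]
grip_width: 0.024
```

>>> carry_out --plan '[[[0,0.002,0],[0,0,0],0.0],[[0,0.0015,0],[0,0,0],0.0],[[0,0,0],[0,0,0],0.0]]'

```text
time_s: 12.82
position: [0.5121, -0.2633, 0.0548]
tool_rot: [[-0.288, -0.0, 0.958], [-0.958, 0.0, -0.288], [-0.0, -1.0, -0.0]]
ft_force: [0.9, 0.1, -5.4]
grip_width: 0.0238
```

>>> carry_out --plan '[[[0,0.001,0],[0,0,0],0.0],[[0,0.001,0],[0,0,0],0.0],[[0,0,0],[0,0,0],0.0]]'

```text
time_s: 13.2
position: [0.5121, -0.2634, 0.0527]
tool_rot: [[-0.288, -0.0, 0.958], [-0.958, 0.0, -0.288], [-0.0, -1.0, -0.0]]
ft_force: [-0.6, -0.2, -6.5]
grip_width: 0.024
```

>>> carry_out --plan '[[[0,0.001,0],[0,0,0],0.0],[[0,0,0],[0,0,0],0.0]]'

```text
time_s: 13.45
position: [0.5121, -0.2633, 0.0517]
tool_rot: [[-0.288, -0.0, 0.958], [-0.958, 0.0, -0.288], [-0.0, -1.0, -0.0]]
ft_force: [-0.8, 0.5, -6.5]
grip_width: 0.0238
```

>>> carry_out --plan '[[[0,0.001,0],[0,0,0],0.0],[[0,0,0],[0,0,0],0.0]]'

```text
time_s: 13.7
position: [0.5122, -0.2634, 0.0511]
tool_rot: [[-0.288, 0.0, 0.958], [-0.958, -0.0, -0.288], [0.0, -1.0, 0.0]]
ft_force: [-1.1, 0.4, -1.8]
grip_width: 0.0243
```

Contact. I'll go a little further to take the weight off the gripper, then look.

>>> carry_out --plan '[[[0,0.0006,0],[0,0,0],0.0],[[0,0,0],[0,0,0],0.0]]'

```text
time_s: 13.95
position: [0.5122, -0.2635, 0.0511]
tool_rot: [[-0.288, 0.001, 0.958], [-0.958, -0.001, -0.288], [0.0, -1.0, 0.001]]
ft_force: [-4.2, 1.9, 5.8]
grip_width: 0.0243
```

```bash
python3 - <<'E'
from pitch import *
s=env.observe();print(s['position'],s['ft_force'],s['tool_rot'].T@s['wrist_torque'])
o=look(['side'],[],'f');p=o['side'][0]['image']
cv2.imwrite('pics/f_crop.png',cv2.resize(p[180:380,150:420,::-1],(800,593)))
E
```

```text
[ 0.51221866 -0.26345369  0.05109993] [-4.19950912  1.87789039  5.77923215] [-0.57762745  0.02285155  0.2565124 ]
```

View pics/f_crop.png

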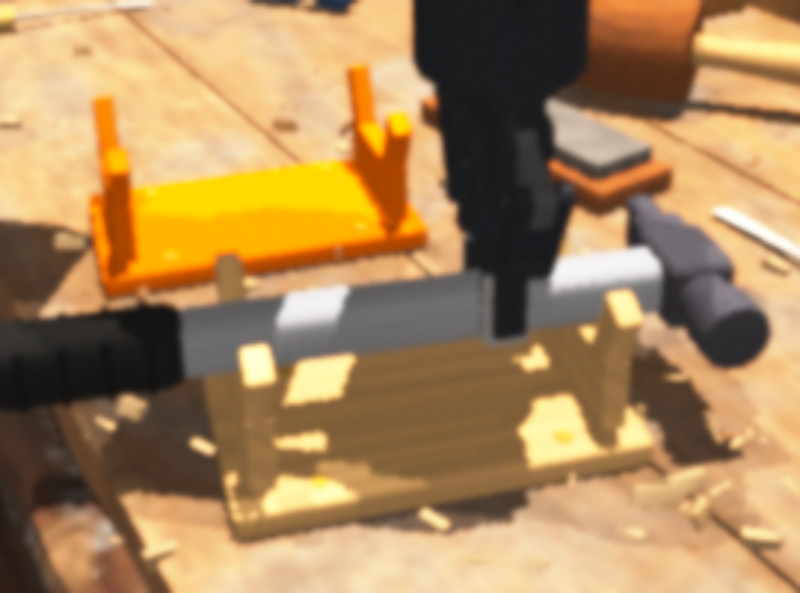

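The side view shows the shaft in both notches, with the head outside on the right and the grip outside on the left. Easing off and letting go.

>>> carry_out --plan '[[[0,-0.0005,0],[0,0,0],0.0],[[0,0,0],[0,0,0],0.02],[[0,0,0],[0,0,0],0.026],[[0,0,0],[0,0,0],0.03],[[0,0,0],[0,0,0],0.036],[[0,0,0],[0,0,0],0.045],[[0,0,0],[0,0,0],0.055],[[0,0,0],[0,0,0],0.065]]' --force 20

```text
time_s: 15.0
position: [0.5121, -0.2634, 0.0507]
tool_rot: [[-0.288, 0.0, 0.958], [-0.958, -0.0, -0.288], [0.0, -1.0, 0.0]]
ft_force: [0.8, 0.3, -0.2]
grip_width: 0.0649
```

```bash
python3 - <<'E'
from pitch import *
s=env.observe();print(s['position'],s['ft_force'],s['grip_width'])
o=look(['wrist'],[],'g')
E
```

```text
[ 0.51211464 -0.26341585  0.05072214] [ 0.84119187  0.26638585 -0.18329667] 0.06485303645124643
```

View pics/g_wrist.png

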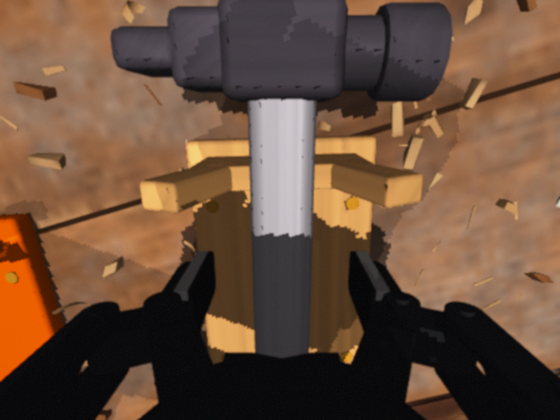

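The fingers are clear on both sides of the shaft (col 283), and it sits centred in the notch. Retracting straight up.

>>> carry_out --plan '[[[0,-0.01,0],[0,0,0],0.075],[[0,-0.025,0],[0,0,0],0.08],[[0,-0.04,0],[0,0,0],0.08],[[0,-0.04,0],[0,0,0],0.08],[[0,-0.04,0],[0,0,0],0.08],[[0,-0.02,0],[0,0,0],0.08],[[0,0,0],[0,0,0],0.08]]'

```text
time_s: 15.92
position: [0.5125, -0.2636, 0.2276]
tool_rot: [[-0.288, 0.003, 0.958], [-0.958, -0.002, -0.288], [0.001, -1.0, 0.003]]
ft_force: [-0.0, 1.0, -0.3]
grip_width: 0.0796
```

```bash
python3 - <<'E'
from pitch import *
s=env.observe();print(s['time_s'],s['position'],s['ft_force'],s['grip_width'])
o=look(['wrist','side'],[],'k')
cv2.imwrite('pics/k_crop.png',cv2.resize(o['side'][0]['image'][180:380,150:420,::-1],(800,593)))
E
```

```text
15.925 [ 0.51245453 -0.2635693   0.22756878] [-0.03416441  0.97181567 -0.34204721] 0.07957656864602897
```

View pics/k_wrist.png

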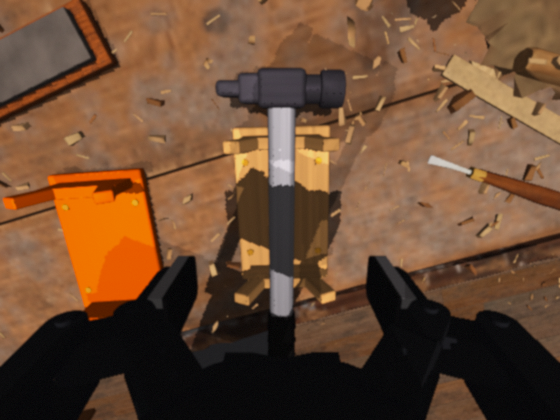

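View pics/k_crop.png

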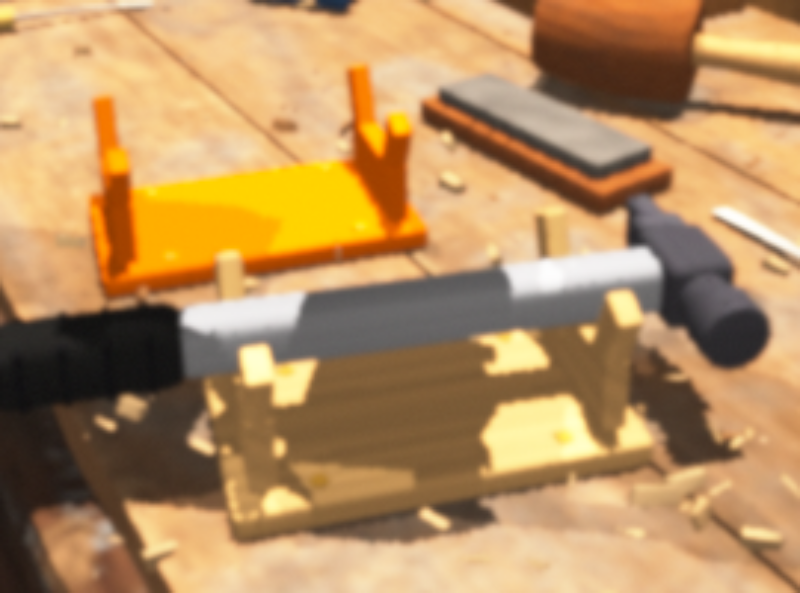

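Both pictures show the hammer at rest in both notches: head clear at wrist (282,88), grip outside the rear notch, robot clear, and the stone where it was. Handing in.

```bash
python3 - <<'E'
from rig import env
print(env.close_job())
E
```

```text
the job is handed in; nothing more can be done
None
```

The hammer is lying in the pale wooden cradle and I have handed the job in; the clock stood at about 16 s just before.

- **Grasp:** I gripped the shaft at the nominal balance point with 110 N. After the lift it hung level. Torque about the jaw axis stayed within about 0.03 N·m, which is sensor noise, and the wrist view showed no slip.
- **Placing:** I carried it level over the orange look-alike and lowered it in 1 mm steps until it touched. I then opened the fingers slowly and backed straight up.
- **Last checks:** The side and wrist pictures show the shaft in both notches, the head outside one end and the black grip outside the other. The gripper is clear of everything, and the oil stone was not touched.
- **What disagreed:**
  - An automatic fit put the held hammer at 1.4° head-down, but its outline matched the pictures worse than the level model, so I went with level.
  - Estimates of the cradle's angle varied between −15.6° and −17.5°, and I used −16.7°.
  - At touchdown the gripper pressed down with about 6 N before I let go.

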